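Lock the bench valve: line up the slotted disc, push the bar through

TASK

Lock the bench valve: push the upright pin round until the slot of the locking disc lines up with the bar, then push the bar by its upright tab through the slot until its nose is fully home in the keeper on the far side. Only push, with light fingertip force; do not lift the bar, and leave the small parts lying around where they are.

Things in the scene. Friction and masses are not known exactly. Their poses are not given: they have to be found in the camera images.
- valve_lock: The fixed valve lock on the table: an aluminium base 280 x 80 mm (x -195 to 85 mm), 20 mm high, with two short brass pipe stubs at its sides (to y = +-66 mm). Origin: on the table, under the axis of the locking disc; z up; x is the way the bar is to be pushed, first through its guide, then through the disc's slot, then into the keeper.
- guide (a point): Middle of the bar's open-topped guide, level with the top of its walls, 41 mm above the table. It runs from x = -190 to -42 mm of valve_lock, 37 mm wide overall, with a 13 mm channel; a strap 12 mm long bridges its end next to the disc (x = -54 to -42 mm, 52 mm high with its screws).
- keeper (a point): Middle of the inner face of the keeper's end wall, where the nose of the bar stops, 36.5 mm above the table, 72 mm from the disc's axis. The keeper is a fixed aluminium block, open on top, from x = 44 to 80 mm of valve_lock, 43 mm wide, 46 mm high (screw heads 49 mm); its mouth towards the disc is 19 mm wide.
- lock_disc (a joint): Angle of the disc about its upright axis (rad, counter-clockwise from above is positive, travel -0.4 to 3.54, starts at 0.5 to 2.64). The slot lines up with the bar at 0 and equally at 3.14; either will do. Stiff (about 2.2 N at the pin), it stays where it is left. The bar slides in freely within 0.09 rad of true; its tapered nose can centre the slot from about 0.15 rad.
- slot (a point): Centre of the locking disc on its top, 45 mm above the table; its x axis runs along the slot. The disc is steel, 76 mm across; two raised half-moons leave an 18 mm wide slot, 16 mm deep, between them.
- pin_top (a point): Top of the upright push pin on one half-moon of the disc: 12 mm thick, its top 76 mm and its foot 45 mm above the table, 27 mm from the disc's axis. At disc angle q it stands at angle q - 1.57 rad about the axis, counted from the x axis of valve_lock: its radius is always square to the slot.
- bar_tab (a point): Centre of the upright push tab near the tail of the bar: 8 mm thick along the bar, 26 mm wide, from 47 to 77 mm above the table, this point at 62 mm. Its x axis points along the bar to the nose, 134 mm ahead; the tail ends 10 mm behind. The tab has about 118 mm to go: when the bar is home it stands at x = -62 mm of valve_lock.
- bar_nose (a point): Tip of the bar's tapered nose, half-way up the bar (36.5 mm above the table); at the start just short of the disc, at x = -50 to -44 mm of valve_lock, and x = 72 mm when home.
- cell_aa_1: Bystander, to be left alone: an AA cell, 14 mm thick and 50 mm long, lying. Origin: centre of its underside.
- brass_elbow: Bystander, to be left alone: a brass tube elbow, 34x34x17 mm. Origin: centre of its underside.
- term_blue_b: Bystander, to be left alone: a small terminal block, 16x30x16 mm. Origin: centre of its underside.
- bnc_tee: Bystander, to be left alone: a small metal tee connector, 34x38x14 mm. Origin: centre of its underside.
- junction_block: Bystander, to be left alone: a black junction block, 37x75x26 mm. Origin: centre of its underside.
- bar: The loose steel bar, 144 mm long, 10 mm wide, 13 mm high, 0.13 to 0.25 kg, lying in the guide 30 mm above the table; it slides with under 2 N. Origin: on its underside, below the tab; x axis towards the nose.

How it is judged (in metres and radians):
On the way, in this order (a step that is already met when the one before it is completed fails the run):
1. the slot is in line with the bar (within 0.13 rad) (angle between the x axis of slot and the x axis of valve_lock, either way round below 0.13 rad), for 0.2 s.
2. the bar has passed through the slot into the keeper (x of bar_nose in the frame of valve_lock above 0.063 m and y of bar_nose in the frame of valve_lock between -0.007 and 0.007 m and z of bar_nose in the frame of valve_lock below 0.044 m and angle between the x axis of slot and the x axis of valve_lock, either way round below 0.15 rad), for 0.2 s.
At the end, for the whole second after the job is handed in: The bar lies at rest through the disc's slot with its nose in the keeper, within 9 mm of the end wall and 7 mm of the middle, not raised, and the slot is in line with the bar within 0.15 rad (all of step 2 and linear speed of bar below 0.02 m/s); the robot touches nothing.
It fails at once if the bar is lifted (12 mm) or tipped up (z of bar_tab in the frame of valve_lock above 0.074 m or z of bar_nose in the frame of valve_lock above 0.049 m).
It fails at once if the disc, its pin or the fixture is gripped or struck (over 40 N) (contact force between the fingers and valve_lock above 40 N).
It fails at once if the bar is pushed hard (over 60 N) (contact force between the fingers and bar above 60 N).
It fails at once if a bystander is moved (15 mm) (distance of any of cell_aa_1, brass_elbow, term_blue_b, bnc_tee, junction_block from where it was at the start of the episode above 0.015 m).
It also fails if it takes over 64 s, if anything falls off the work surface, if the arm or the gripper's body presses on something with over 40 N, if the wrist force passes 120 N, or if a joint passes its speed limit or range.

ROBOT

A 7-joint arm with a two-finger parallel gripper is mounted at the origin on a cart in front of the work surface, level with it; the furniture and walls round the work are solid. World frame = base frame: x ahead of the robot, y to its left, z up, the work surface at z = 0. Lengths are in mm, angles in rad, forces in N, time in s.
With the tool pointing down it reaches from about 350 to 900 mm from the base axis. Payload 8.1 kg.
Tool frame: the origin (TCP) lies at the very end of the fingers, on their centre line; the grasp point (between the pads) lies bot.grip_depth behind it (bot.grip_depth is the distance from the TCP to the grasp point, in mm); z points along the fingers, y is the line along which they close (so a half turn about z gives the same grasp; the last joint's range is limited). The gripper opens to 92 mm and grips with 3 to 60 N. Pads are 19 mm wide; open, the fingers measure 130 mm over their backs; the gripper's body (75 mm by 190 mm) begins 47 mm behind the grasp point.
Start: joints at [1.238, 0.434, 0.025, 1.573, -0.012, 1.134, -0.075], TCP at [142.339, -608.589, 226.742] pointing down, gripper open.
Joint ranges: [-2.62, 2.62], [-0.44, 2.09], [-1.27, 1.32], [0.08, 2.57], [-1.32, 4.46], [0.12, 2], [-2.74, 2.74]. Speed limits (rad/s): [2.22, 2.22, 3.01, 3.01, 3.14, 3.14, 3.14].

INTERFACE

Orientations are given as a unit quaternion [x, y, z, w].
In Python, from workcell import bot, fingers, inverse_kinematics, capture, camera_info gives the robot as it stands. Calls block until the motion is done:
- bot.move_pose(position, orientation): joint-space move of the TCP to a pose.
- bot.line_to(position, ori=None, feed=150, guard=None): straight line of the TCP; ori=None keeps the orientation; feed is the mean speed in mm/s. With guard (N) it stops when the force on the tool has changed by that much, and returns True; else False.
- bot.move_j(angles): joint-space move.
- fingers.ungrasp() and fingers.clamp(): open the fingers fully, or close them until they stop; the grip force is fixed at half the most.
- bot.sleep(seconds).
- inverse_kinematics(position, orientation): joint angles nearest the present ones, or None.
- capture(name): name is "side" or "top" or "wrist"; returns the picture (480x640x3 uint8, red, green, blue); there is no depth.
- camera_info(name): a dict with "camera_matrix" (3x3 intrinsics, pixels), "world_from_camera" (4x4, takes a point from camera to world coordinates); the wrist camera has in their place "T_tool_cam" (4x4, takes a point from camera to tool coordinates, whose origin is the TCP and whose axes are the flange's). Camera axes: x right, y up, looking along -z (the intrinsics and any distortion apply to the point x, -y, -z); pixel columns grow to the right and rows downward; lengths in mm; the calibration is good to about 2 mm. A picture is of the moment at which its call begins: read the wrist's pose just before it. camera_info takes no time and is no camera call.
A pose or a line that the arm cannot do raises bot.IKError and nothing moves.
- bot.finish_job(): hands the job in; it is judged then, once.
Readings, each from a call of its own:
- bot.get_time(): time.
- bot.get_qpos(): joint angles.
- bot.get_joint_vel(): joint speeds.
- bot.get_tau(): joint torques, N m.
- bot.get_position(): TCP position.
- bot.get_eef_rot(): TCP orientation.
- bot.get_contact_force(): force on the tool from outside, world axes, zero at the start.
- bot.get_wrist_torque(): the same for the moment, N m.
- bot.get_gripper_width(): opening from 0.0 (shut) to 1.0 (fully open).
- bot.get_grasp_force(): force on a finger pad.
Only numpy, scipy, OpenCV 4.12 (cv2) and the standard library are available. Lean on these libraries where they do the work, as an engineer would, in place of code of your own. Each camera call takes 0.05 s, during which the arm holds its last target. There are 200 camera calls.

## Working session

There is one attempt and no reset: what is moved stays moved. The work goes in short steps, each a Python script; the robot and the scene stay as the last script left them, time stands still between calls to the robot, and variables do not carry over. Pictures are saved under pics/ and viewed, at most 10 in all, crops included, and the job is handed in when it is done.

```bash
mkdir -p pics; ls; python3 - <<'E'
from workcell import *
import cv2
for n in("top","side"):
    cv2.imwrite(f"pics/{n}0.png",capture(n)[:,:,::-1]); i=camera_info(n); print(n,{k:(v.tolist() if hasattr(v,'tolist') else v) for k,v in i.items()})
print(camera_info("wrist"),bot.get_eef_rot(),bot.grip_depth,bot.get_time())
E
```

```text
pics
top {'camera_matrix': [[595.7581730122014, 0.0, 314.16801861015546], [0.0, 595.7581730122014, 226.79719770150538], [0.0, 0.0, 1.0]], 'world_from_camera': [[-0.0030588335487285916, 0.9853158991219113, -0.17071386140235084, 409.55461434815624], [-0.9990807079884954, 0.00428854803971724, 0.042653807343753576, 57.99729555020307], [0.0427595891295529, 0.1706873964101946, 0.9843969881324208, 914.6604705408944], [0.0, 0.0, 0.0, 1.0]]}
side {'camera_matrix': [[446.621515319714, 0.0, 318.32243196827284], [0.0, 446.621515319714, 237.61049234941848], [0.0, 0.0, 1.0]], 'world_from_camera': [[0.9980898997491758, -0.0377958587580305, 0.04886742349892374, 585.5048742811612], [0.06109495338762245, 0.4865539233530516, -0.8715117247291151, -715.1099173823796], [0.009162897426272737, 0.8728326029259539, 0.48793369281108245, 501.0224704436532], [0.0, 0.0, 0.0, 1.0]]}
{'camera_matrix': array([[387.19725068,   0.        , 316.9840006 ],
       [  0.        , 387.19725068, 239.39833482],
       [  0.        ,   0.        ,   1.        ]]), 'T_tool_cam': array([[-6.77680961e-04,  9.67046337e-01,  2.54599532e-01,
         6.81706834e+01],
       [ 9.99999607e-01,  8.00952535e-04, -3.80509420e-04,
        -2.49514534e-01],
       [-5.71892382e-04,  2.54599174e-01, -9.67046500e-01,
        -1.58187846e+02],
       [ 0.00000000e+00,  0.00000000e+00,  0.00000000e+00,
         1.00000000e+00]])} [ 9.93408687e-01  1.14624226e-01 -1.48561795e-04 -6.68102613e-04] 18.8 0.1
```

View pics/top0.png

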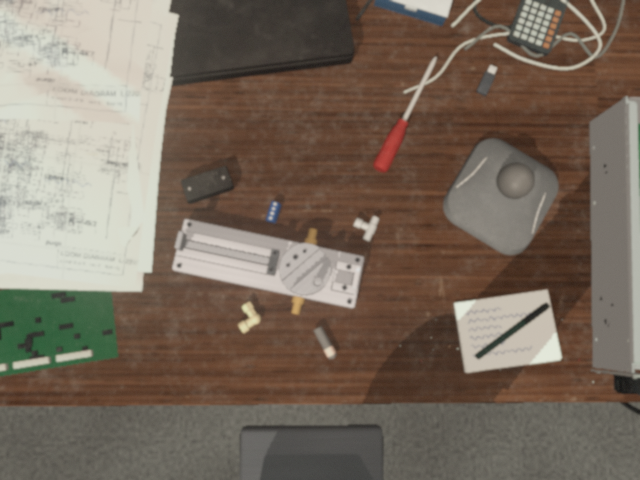

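View pics/side0.png

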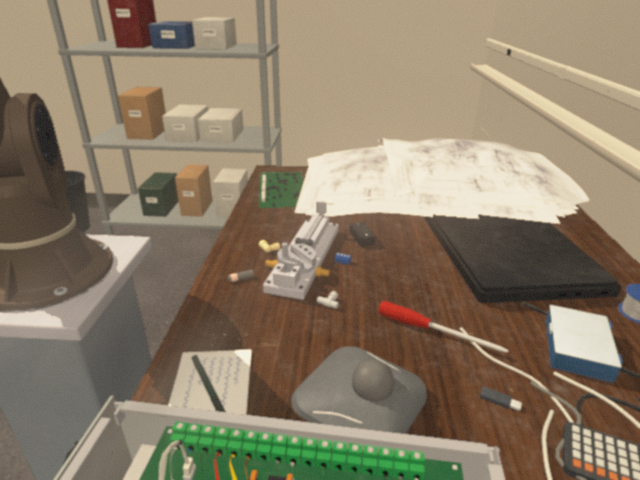

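The top view shows the fixture from (175,245) at the tail end to (360,280) at the keeper. The disc is at about (305,270), with its pin near (318,281), and the bystanders lie around it. The side view agrees. Next I'll zoom in and measure.

```bash
cat > h.py <<'E'
import numpy as np, cv2
from workcell import *
def ray(n,px,T=None):
    i=camera_info(n); K=np.array(i["camera_matrix"]); M=np.array(i["world_from_camera"]) if T is None else T@np.array(i["T_tool_cam"])
    d=np.linalg.inv(K)@[px[0],px[1],1]; return M[:3,3], M[:3,:3]@[d[0],-d[1],-d[2]]
def plane(n,px,z,T=None):
    o,d=ray(n,px,T); return o+d*(z-o[2])/d[2]
def project(n,P,T=None):
    i=camera_info(n); K=np.array(i["camera_matrix"]); M=np.array(i["world_from_camera"]) if T is None else T@np.array(i["T_tool_cam"])
    c=np.linalg.inv(M)@np.append(P,1); u=K@[c[0],-c[1],-c[2]]; return u[:2]/u[2]
E
python3 - <<'E'
from h import *
im=cv2.imread("pics/top0.png"); c=im[190:350,160:380]
cv2.imwrite("pics/top0z.png",cv2.resize(c,None,fx=3.6,fy=3.6,interpolation=cv2.INTER_CUBIC))
hsv=cv2.cvtColor(im,cv2.COLOR_BGR2HSV)
m=((hsv[...,1]<60)&(hsv[...,2]>95)).astype(np.uint8)
m[:210]=0;m[315:]=0;m[:,:165]=0;m[:,372:]=0
m=cv2.morphologyEx(m,cv2.MORPH_OPEN,np.ones((3,3)))
cs=max(cv2.findContours(m,0,2)[0],key=cv2.contourArea); b=cv2.boxPoints(cv2.minAreaRect(cs)); print(b,cv2.contourArea(cs))
P=np.array([plane("top",p,20) for p in b]);print(P.round(1)); print([np.linalg.norm(P[i]-P[i-1]).round(1) for i in range(4)])
E
```

```text
[[168.20987 270.95236]
 [179.53561 215.98918]
 [365.81393 254.37381]
 [354.4882  309.33698]] 10165.5
[[497.  237.2  20. ]
 [580.4 223.4  20. ]
 [522.5 -59.2  20. ]
 [439.8 -40.7  20. ]]
[np.float64(283.7), np.float64(84.6), np.float64(288.4), np.float64(84.8)]
```

View pics/top0z.png

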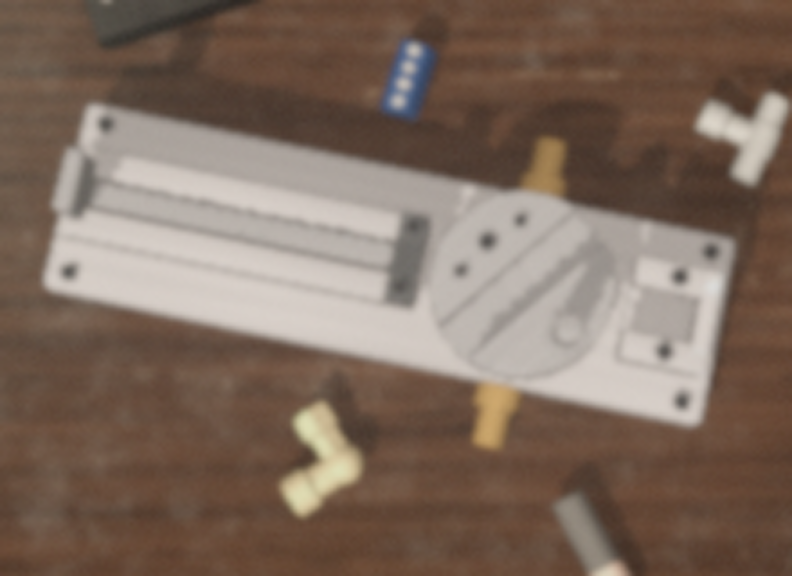

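The zoomed picture gives these positions in zoom pixels:
- **Base corners:** about (90,103), (45,290), (698,424) and (735,238).
- **Disc:** centre about (525,285).
- **Pin top:** about (568,330).
- **Tab:** about (75,183).
- **Slot:** edge from (440,325) to (575,205), so q is about 0.95. I'll turn the disc clockwise to 0.

```bash
cat >> h.py <<'E'
from scipy.spatial.transform import Rotation as R
def fitpose(mod,obs):  # 2D rigid fit -> angle, origin
    mod=np.array(mod,float);obs=np.array(obs)[:,:2];a=mod-mod.mean(0);b=obs-obs.mean(0)
    th=np.arctan2((a[:,0]*b[:,1]-a[:,1]*b[:,0]).sum(),(a*b).sum()); c,s=np.cos(th),np.sin(th);Rm=np.array([[c,-s],[s,c]])
    o=obs.mean(0)-Rm@mod.mean(0); return th,o,Rm,(obs-(mod@Rm.T+o))
def down(yaw): # tool x at world yaw, z down
    return R.from_matrix(np.column_stack([[np.cos(yaw),np.sin(yaw),0],[np.sin(yaw),-np.cos(yaw),0],[0,0,-1]])).as_quat()
def tool():
    T=np.eye(4);T[:3,:3]=R.from_quat(bot.get_eef_rot()).as_matrix();T[:3,3]=bot.get_position();return T
E
python3 - <<'E'
from h import *
z=lambda x,y:(160+x/3.6,190+y/3.6)
C=[plane("top",z(*p),20) for p in[(90,103),(45,290),(698,424),(735,238)]]
th,o,Rm,e=fitpose([(-195,40),(-195,-40),(85,-40),(85,40)],C)
print(th,o,e.round(1))
v=lambda P:(Rm.T@(P[:2]-o)).round(1)
print("disc",v(plane("top",z(525,285),45)),"pin",v(plane("top",z(568,330),76)),"tab",v(plane("top",z(73,180),77)))
for q in(th,th+np.pi): print(q,inverse_kinematics([*o,260],down(q)),inverse_kinematics([*(o+Rm@[-200,0]),60],down(q)),inverse_kinematics([*(o+Rm@[40,-20]),60],down(q)))
E
```

```text
-1.774584015884562 [497.86890317  33.51445524] [[-0.1 -1.3]
 [-0.6 -1.7]
 [ 0.6  1.8]
 [ 0.   1.2]]
disc [ 0.9 -0.3] pin [ 20.7 -17.4] tab [-181.     0.6]
-1.774584015884562 [ 0.63158523  0.38278703 -1.05817738  1.76525057  0.35623043  1.20361646
  2.41113971] [ 0.18092281  0.82600169 -1.07215711  1.78648197  0.8330966   1.06039569
  1.73152145] [ 0.6563738   0.66526581 -1.068484    2.06462623  0.7754527   0.88330356
  2.07638454]
1.367008637705231 [ 0.43569826  0.29459026 -0.76259928  1.77768425  0.22084579  1.15707094
 -0.598737  ] [ 0.12710817  0.76768021 -0.95949014  1.79061194  0.74605987  0.99335445
 -1.34248569] [ 0.33865024  0.48335798 -0.58432825  2.08723082  0.41713045  0.68518122
 -0.72543895]
```

```bash
python3 - <<'E'
from h import *
th=-1.7746;o=np.array([497.87,33.51]);Rm=np.array([[np.cos(th),-np.sin(th)],[np.sin(th),np.cos(th)]])
fingers.clamp()
bot.move_pose([*(o+Rm@[50,-20]),200],down(th+np.pi))
T=tool();im=capture("wrist");np.save("T1.npy",T);cv2.imwrite("pics/w1.png",im[:,:,::-1])
print(T.round(2),bot.get_time(),bot.get_gripper_width())
V=lambda x,y,z:np.array([*(o+Rm@[x,y]),z])
for p in[(85,40,20),(85,-40,20),(-195,40,20),(0,0,45),(20.7,-17.4,76),(72,0,36.5)]:print(p,project("wrist",V(*p),T).round(0))
E
```

```text
[[ 2.0000e-01  9.8000e-01 -0.0000e+00  4.6832e+02]
 [ 9.8000e-01 -2.0000e-01 -0.0000e+00 -1.2530e+01]
 [-0.0000e+00 -0.0000e+00 -1.0000e+00  1.9989e+02]
 [ 0.0000e+00  0.0000e+00  0.0000e+00  1.0000e+00]] 4.0083 0.0027977271929761236
(85, 40, 20) [383. 253.]
(85, -40, 20) [295. 253.]
(-195, 40, 20) [ 398. -116.]
(0, 0, 45) [342. 160.]
(20.7, -17.4, 76) [320. 191.]
(72, 0, 36.5) [340. 244.]
```

View pics/w1.png

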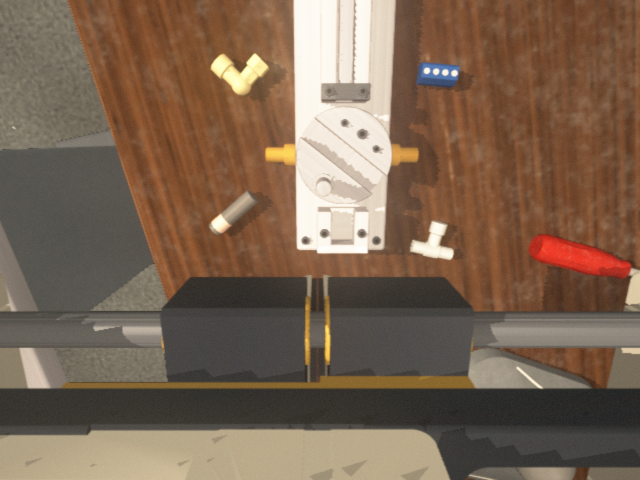

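The wrist view agrees with the estimate to within 2–4 mm: disc at (344,155), pin top at (323,186), keeper-end corners at (297,250) and (384,250). I'll measure the slot angle with Hough lines and feel for the pin with a guarded line.

```bash
cat >> h.py <<'E'
TH=-1.7746;O=np.array([497.87,33.51]);RM=np.array([[np.cos(TH),-np.sin(TH)],[np.sin(TH),np.cos(TH)]])
V=lambda x,y,z:np.array([*(O+RM@[x,y]),z])
inv=lambda P:RM.T@(np.array(P)[:2]-O)
def slot_lines(im,T,c,r=42,z=45):
    g=cv2.cvtColor(im,cv2.COLOR_BGR2GRAY); e=cv2.Canny(g,40,100); m=np.zeros_like(e);cv2.circle(m,c,r,255,-1)
    L=cv2.HoughLinesP(e&m,1,np.pi/360,18,minLineLength=25,maxLineGap=6)
    for l in (L[:,0] if L is not None else []):
        a,b=inv(plane("wrist",l[:2],z,T)),inv(plane("wrist",l[2:],z,T)); d=b-a
        print(l,a.round(1),b.round(1),"ang %.3f len %.0f"%(np.mod(np.arctan2(d[1],d[0])+np.pi/2,np.pi)-np.pi/2,np.hypot(*d)))
E
python3 - <<'E'
from h import *
T=np.load("T1.npy");im=cv2.imread("pics/w1.png")
slot_lines(im,T,(344,155))
print("disc",inv(plane("wrist",(344,155),45,T)),"pin",inv(plane("wrist",(323,186),76,T)),[inv(plane("wrist",p,20,T)) for p in[(297,250),(384,250)]])
bot.line_to(V(52,-22,58),feed=120)
bot.sleep(.2);print(bot.get_contact_force())
print(bot.line_to(V(26,-22,58),feed=15,guard=1.2),inv(bot.get_position()),bot.get_contact_force(),bot.get_time())
E
```

```text
[321 121 382 171] [-29.5 -16.4] [ 8.9 32.3] ang 0.904 len 62
[305 142 366 190] [-13.7 -29. ] [24.1 20. ] ang 0.913 len 62
[321 125 379 171] [-26.5 -16.4] [ 8.9 29.9] ang 0.918 len 58
[324 144 372 183] [-12.2 -14.1] [18.5 24.7] ang 0.902 len 49
[305 141 341 169] [-14.5 -28.9] [ 7.3 -0.5] ang 0.919 len 36
[322 172 357 187] [  9.6 -15.6] [21.6 12.7] ang 1.168 len 31
[320 123 366 160] [-28.  -17.2] [ 0.3 19.3] ang 0.912 len 46
disc [-3.66909303  1.77486278] pin [ 16.95810803 -15.29863024] [array([ 81.83756203, -37.99220914]), array([82.08116627, 41.16158214])]
[0.64267168 0.62679102 0.16289529]
True [ 35.53489123 -22.46717912] [0.5075128  0.04130332 0.05455935] 6.6333
```

The slot is at q ≈ 0.91, and contact came at x = 35.5. That puts the disc axis at about x = -1.3, midway between the two cameras' estimates. The push to q = 0 is then 21.3 mm.

```bash
python3 - <<'E'
from h import *
print(bot.line_to(V(14.2,-23,58),feed=15,guard=15),inv(bot.get_position()),bot.get_contact_force())
bot.sleep(.2);print(inv(bot.get_position()),bot.get_contact_force())
bot.line_to(V(50,-22,58),feed=100); bot.line_to(V(50,-20,200),feed=150)
T=tool();im=capture("wrist")[:,:,::-1].copy();np.save("T2.npy",T);cv2.imwrite("pics/w2.png",im)
slot_lines(im,T,(344,155))
cv2.imwrite("pics/w2z.png",cv2.resize(im[0:270,230:460],None,fx=2.2,fy=2.2,interpolation=cv2.INTER_CUBIC));print(bot.get_time())
E
```

```text
True [ 34.01821286 -24.67489287] [-0.2313451  -0.35871034 -0.2936981 ]
[ 34.12347013 -24.62806459] [-0.5190131  -0.99843518  0.45991989]
[308 136 348 176] [-18.3 -28.6] [12.6  3.1] ang 0.797 len 44
[335 127 379 171] [-25.   -7.6] [ 8.7 27.7] ang 0.808 len 49
[323 119 380 175] [-30.9 -16.9] [11.9 28.6] ang 0.816 len 63
[327 139 368 179] [-16.  -13.8] [15.  19.1] ang 0.814 len 45
[339 130 381 172] [-22.8  -4.5] [ 9.5 29.3] ang 0.809 len 47
[320 175 360 184] [ 11.8 -19.3] [19.  12.8] ang 1.349 len 33
8.8917
```

View pics/w2z.png

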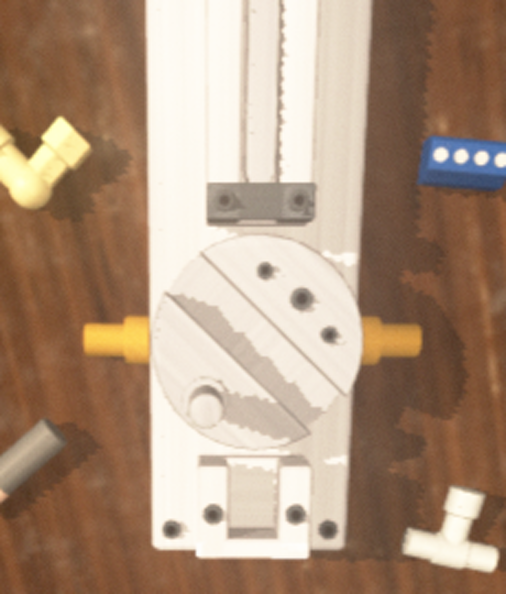

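The picture shows the disc turned only slightly, to q ≈ 0.81. The pin is still at (205,405) in the zoom, and the strap, keeper and bystanders are untouched. Pushing square to x makes the finger rub against the pin and nearly jams, so I'll turn the tool with the pin along its arc instead.

```bash
cat >> h.py <<'E'
AX=np.array([-1.4,.7])
def arc(q,gap,z=58,y=-27):
    c,s=np.cos(q),np.sin(q); p=AX+np.array([[c,-s],[s,c]])@[15.5+gap,y]
    return V(*p,z),down(TH+np.pi+q)
E
python3 - <<'E'
from h import *
q=.81
p,o=arc(q,8,110);bot.move_pose(p,o)
bot.line_to(arc(q,8)[0],o,feed=80)
f=lambda:(bot.get_contact_force()).round(1)
print(bot.line_to(*arc(q,0),feed=20,guard=12),f())
for k in np.linspace(q,0,7)[1:]:
    g=bot.line_to(*arc(k,0),feed=20,guard=12);print(round(k,2),g,f(),(bot.get_position()-arc(k,0)[0]).round(1))
    if g:break
bot.sleep(.1)
bot.line_to(arc(k,10)[0],feed=60);p=bot.get_position();p[2]=110;bot.line_to(p);bot.move_pose(V(50,-20,200),down(TH+np.pi))
T=tool();im=capture("wrist")[:,:,::-1].copy();np.save("T3.npy",T);cv2.imwrite("pics/w3.png",im)
slot_lines(im,T,(344,155));print(bot.get_time())
E
```

```text
False [0.9 0.  0.6]
0.68 False [ 1.1 -2.   0.1] [ 0.2 -0.1  0.1]
0.54 False [ 1.8 -1.5  1.5] [0.1 0.  0. ]
0.4 False [ 0.8 -0.8  1.1] [ 0.   0.1 -0. ]
0.27 False [-0.4 -0.6  1. ] [-0.1  0.1 -0.1]
0.14 False [ 0.4 -1.   0.9] [-0.1  0.  -0.1]
0.0 False [ 0.4 -0.6  0.9] [-0.2 -0.  -0.1]
[356 195 356 115] [27.5 11.7] [-34.4  10.2] ang 0.024 len 62
[332 155 332 115] [-4.3 -8. ] [-34.4  -8.2] ang 0.008 len 30
[353 169 353 141] [6.7 8.8] [-15.    8.4] ang 0.022 len 22
[352 161 352 116] [0.4 7.9] [-33.7   7.2] ang 0.021 len 34
[354 145 354 115] [-11.9   9.2] [-34.4   8.7] ang 0.023 len 22
[354 155 354 185] [-4.3  9.4] [19.4  9.9] ang 0.023 len 24
14.4333
```

The slot is now within about 0.02 rad of true. Next I'll push the bar by its tab.

```bash
python3 - <<'E'
from h import *
bot.move_pose(V(-212,.5,130),down(TH+np.pi));bot.line_to(V(-212,.5,56),feed=80)
f=lambda:(inv(bot.get_position()).round(1),bot.get_contact_force().round(1))
bot.sleep(.2);print(f())
print(bot.line_to(V(-185,.5,56),feed=30,guard=10),f())
g=False
for x in(-165,-145,-125,-105,-90,-83): 
    g=bot.line_to(V(x,.5,56),feed=25,guard=10);print(x,g,f())
    if g:break
if not g: print(bot.line_to(V(-72,.5,56),feed=12,guard=8),f())
print(bot.get_time())
cv2.imwrite("pics/t4.png",cv2.resize(capture("top")[190:350,160:380,::-1],None,fx=3.6,fy=3.6,interpolation=cv2.INTER_CUBIC))
E
```

```text
(array([-212.2,    0.8]), array([ 0.2, -0.1, -0.1]))
False (array([-185. ,    0.4]), array([-0.1,  0.6,  0.3]))
-165 False (array([-164.9,    0.5]), array([-0.6,  0.3, -0.6]))
-145 False (array([-144.9,    0.5]), array([-0.6, -0.3, -0.8]))
-125 False (array([-124.9,    0.5]), array([-0.5, -0.5,  0.1]))
-105 False (array([-104.7,    0.3]), array([-0. , -0.1,  0.2]))
-90 False (array([-89.9,   0.5]), array([ 0.3, -0.2,  0.4]))
-83 False (array([-82.7,   0.5]), array([ 0.2,  1.3, -1.1]))
True (array([-79.3,   0.4]), array([ 0.7,  2. , -0.7]))
23.3667
```

```bash
python3 - <<'E'
from h import *
bot.line_to(V(-95,.5,56),feed=60);bot.line_to(V(-95,.5,200),feed=150);bot.move_pose(V(50,-20,200),down(TH+np.pi))
T=tool();im=capture("wrist")[:,:,::-1].copy();np.save("T5.npy",T);cv2.imwrite("pics/w5.png",im)
slot_lines(im,T,(344,155));cv2.imwrite("pics/w5z.png",cv2.resize(im[0:270,230:460],None,fx=2.2,fy=2.2,interpolation=cv2.INTER_CUBIC));print(bot.get_time())
E
```

```text
[356 162 357 116] [ 1.1 10.7] [-33.8  10.6] ang 0.002 len 35
[341 175 341 114] [11.3 -1.1] [-35.3  -1.7] ang 0.014 len 47
[353 145 353 114] [-12.1   8. ] [-35.2   7.5] ang 0.022 len 23
[333 155 333 115] [-4.4 -7.6] [-34.5  -7.9] ang 0.009 len 30
[307 150 332 156] [ -8.3 -28.2] [-3.6 -8.4] ang 1.339 len 20
[342 173 375 179] [ 9.7 -0.3] [14.5 26.2] ang 1.391 len 27
[306 165 332 171] [  3.3 -29. ] [ 8.1 -8.3] ang 1.345 len 21
25.6333
```

View pics/w5z.png

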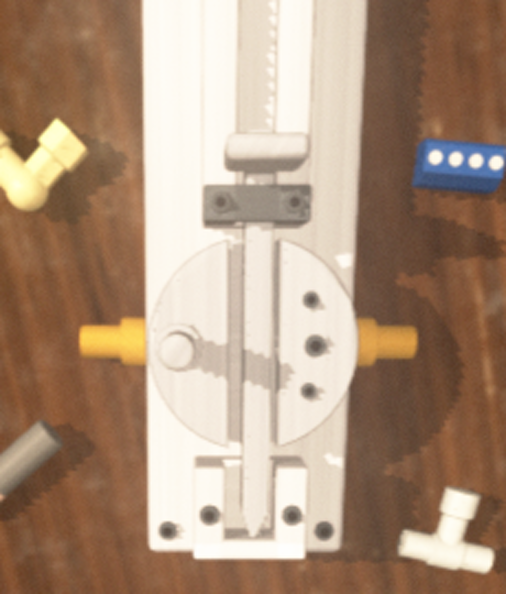

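The bar lies through the slot. The nose tip at (258,533) meets the keeper's end wall at about row 537 and is roughly 3 mm off the middle. The disc is in line, and the bystanders haven't moved. I'll check the nose position numerically.

```bash
python3 - <<'E'
from h import *
T=np.load("T5.npy");z=lambda x,y:(230+x/2.2,y/2.2);g=lambda p,h:inv(plane("wrist",z(*p),h,T)).round(1)
print("nose",g((258,533),36.5),"disc",g((253,344),45),"keeper screws(mid x62?)",g((209,514),48),g((292,514),48),"tab",g((268,143),77),"corner screws",g((168,530),20),g((324,530),20), "keeper outer end",g((195,557),46),g((305,557),46))
E
```

```text
nose [69.4  5.6] disc [-3.3  1.9] keeper screws(mid x62?) [ 58.9 -13.8] [58.9 17.3] tab [-64.8   3.2] corner screws [ 72.5 -30. ] [72.7 34. ] keeper outer end [ 76.3 -19.1] [76.4 23. ]
```

```bash
python3 -c "
from workcell import *
print(bot.finish_job())"
```

```text
the job is handed in; nothing more can be done
None
```

The job is handed in with no verdict returned: by my last measurements the bar's nose is against the keeper's end wall (about 72–73 mm from the disc axis, 3.7 mm off the middle), the slot is within about 0.02 rad of true, and the arm is clear.

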